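# Put the sockets back on their tray in order of size

## Robot

A 7-joint arm with a two-finger parallel gripper is mounted at the origin on the work surface. World frame = base frame: x ahead of the robot, y to its left, z up, the work surface at z = 0. Lengths are in m, angles in rad, forces in N, time in s.
With the tool pointing down it reaches from about 0.4 to 0.85 m from the base axis. Payload 10.4 kg.
Tool frame: the origin (TCP) lies midway between the tips of the shut fingers; the grasp point (between the pads) lies 19 mm behind it; z points along the fingers, y is the line along which they close (so a half turn about z gives the same grasp; the last joint's range is limited). The gripper opens to 85 mm and grips with 20 to 120 N. Pads are 22 mm wide; open, the fingers measure 114 mm over their backs; the gripper's body (76 mm by 85 mm) begins 54 mm behind the grasp point. The pads swing forward as they close: fully open they stand 13 mm farther back than shut.
Start: joints at [1.179, 0.332, -0.065, 1.46, 0.022, 1.35, -0.088], TCP at [0.225, -0.583, 0.231] pointing down, gripper open.
Joint ranges: [-2.6, 2.6], [-0.5, 2.12], [-1.47, 1.34], [0.16, 2.42], [-1.27, 4.41], [0.06, 2.06], [-2.6, 2.6]. Speed limits (rad/s): [2.22, 2.22, 2.79, 2.79, 3.14, 3.14, 3.14].

## Interface

Orientations are given as a unit quaternion [x, y, z, w].
In Python, from workcell import get_obs, camera, camera_params, hand_in gives the robot as it stands.
- The arm moves only by the tool carry_out, never from a script. Its argument "commands" is a list that holds one entry, the list of rows, each a list of 6 numbers: the shift along the tool's x, y, z in units of 40 mm (1.0 is 40 mm), then the turn, a rotation vector about the tool's x, y, z in units of 6 degrees (1.0 is 6 degrees). In form: [[[x, y, z, ax, ay, az], ...]]. A call has 1 to 20 rows; each row shifts and turns the commanded pose from where the row before left it, along the tool's axes as they then stand; what a row does not reach is not made up. A row lasts 1/12 s, in which the tool goes at most 41.7 mm and 7.16 degrees, less where a joint would pass 70% of its speed; a pose out of reach is approached as far as the arm can. A call is refused whole if a number of a shift passes 1 or a number of a turn 1, either way. A call with a gripper value outside its range is refused whole. "hand" is the closure, from -1 (fully open) to 1 (shut), set as the call begins (left out, the last holds). The fingers move at their own pace and stop on an object; "force" is the grip in N (left out, the last holds). Time passes only in rows, so rows that do not move let the fingers close. It gives the time, the measured TCP pose, the force, the opening and the grip force at its end, in the units of the state.
- get_obs(): the state, without advancing time (a new reading comes with each control period).
- camera(name): name is "scene" or "side" or "wrist"; returns the picture (400x640x3 uint8, red, green, blue); there is no depth.
- camera_params(name): a dict with "mtx" (3x3 intrinsics, pixels), "R" (3x3) and "t" (3): a world point X has camera coordinates R X + t. Camera axes: x right, y down, z forward; pixel columns grow to the right and rows downward; lengths in m; the calibration is good to about 2 mm. A picture is of the moment at which its call begins: read the wrist's pose just before it. camera_params takes no time and is no camera call; for the wrist camera it gives the pose at the moment of the call.
- hand_in(): hands the job in; it is judged then, once.
The state is a dict: "clock": time; "joint_pos": joint angles; "joint_velocities": joint speeds; "tau": joint torques, N m; "position": TCP position; "ee_rot": TCP orientation; "ft_force": force on the tool from outside, world axes, zero at the start; "torque": the same for the moment, N m; "grip_width": opening from 0.0 (shut) to 1.0 (fully open); "grasp_force": force on a finger pad.
Only numpy, scipy, OpenCV 4.12 (cv2) and the standard library are available. Lean on these libraries where they do the work, as an engineer would, in place of code of your own. Each camera call takes 0.05 s, during which the arm holds its last target. There are 200 camera calls.

## Task

The wrench sockets have been left on the black mat: put all four back on the blue socket tray in order of size, the smallest in the smallest cup and so on up to the largest in the largest. Each one should stand upright and flat on the floor of its own cup, hexagonal mouth up as it stands now, not caught on the rim.

Things in the scene. Friction and masses are not known exactly. Their poses are not given: they have to be found in the camera images.
- socket1: The smallest of four plain steel wrench sockets: a cylinder of 24 mm outer diameter (20 mm over the lowest 9 mm), 40 mm tall, 80 g give or take a fifth, standing on its drive end on the 2 mm thick black mat, its 17 mm hexagonal mouth up. Origin: centre of its underside; z up along its axis; round, so yaw does not matter.
- socket2: The second smallest of four plain steel wrench sockets: a cylinder of 32 mm outer diameter (28 mm over the lowest 9 mm), 44 mm tall, 140 g give or take a fifth, standing on its drive end on the 2 mm thick black mat, its 24 mm hexagonal mouth up. Origin: centre of its underside; z up along its axis; round, so yaw does not matter.
- socket3: The second largest of four plain steel wrench sockets: a cylinder of 40 mm outer diameter (36 mm over the lowest 9 mm), 47 mm tall, 230 g give or take a fifth, standing on its drive end on the 2 mm thick black mat, its 30 mm hexagonal mouth up. Origin: centre of its underside; z up along its axis; round, so yaw does not matter.
- socket4: The largest of four plain steel wrench sockets: a cylinder of 48 mm outer diameter (44 mm over the lowest 9 mm), 50 mm tall, 350 g give or take a fifth, standing on its drive end on the 2 mm thick black mat, its 36 mm hexagonal mouth up. Origin: centre of its underside; z up along its axis; round, so yaw does not matter. Other things within 28 mm of a socket are under 12 mm tall.
- seat1: The smallest of four round grey cups in a row on the blue tray: 42 mm inside and 48 mm outside diameter. Origin: centre of its underside, 8 mm above the bench; its flat floor is 4 mm and its rim 12 mm above the origin. z up, y along the row towards the large end. The tray, fixed to the bench, is 88 mm wide, edges 14 mm high.
- seat2: The second smallest of four round grey cups in a row on the blue tray: 50 mm inside and 56 mm outside diameter. Origin: centre of its underside, 8 mm above the bench; its flat floor is 4 mm and its rim 12 mm above the origin. z up, y along the row towards the large end. Cup centres are 60, 68, 76 mm apart, small end first.
- seat3: The second largest of four round grey cups in a row on the blue tray: 58 mm inside and 64 mm outside diameter. Origin: centre of its underside, 8 mm above the bench; its flat floor is 4 mm and its rim 12 mm above the origin. z up, y along the row towards the large end. 
- seat4: The largest of four round grey cups in a row on the blue tray: 66 mm inside and 72 mm outside diameter. Origin: centre of its underside, 8 mm above the bench; its flat floor is 4 mm and its rim 12 mm above the origin. z up, y along the row towards the large end. 
Mind the look-alikes: they are no part of the job. What is shaped like the socket3 but pink or purple is not meant. Leave any green look-alike of the socket1 alone.

How it is judged:
By the outcome, as a careful person would: the job done as asked, in the order asked, and still so for the second after the job is handed in, with the robot touching nothing.
It also fails if it takes over 99 s, if anything falls off the work surface, if the arm or the gripper's body presses on something with over 40 N, if the wrist force passes 120 N, or if a joint passes its speed limit or range.

## Working session

There is one attempt and no reset: what is moved stays moved. The work goes in short steps, Python scripts to look and compute and a tool call to move; the robot and the scene stay as the last step left them, time stands still between calls to the robot, and variables do not carry over. Pictures are saved under pics/ and viewed, at most 14 in all, crops included, and the job is handed in when it is done.

Besides the shell and the picture viewer there is one more tool, called by a JSON object that holds its "op" and its "data", one argument or row to a line. carry_out: Moves the arm, as the interface text tells. Its arguments: {"type":"object","properties":{"commands":{"type":"array"},"hand":{"type":"number"},"force":{"type":"number"}},"required":["commands"]}

```bash
mkdir -p pics; python3 - <<'E'
from workcell import *
import cv2
for n in("scene","side"):
    im=camera(n); cv2.imwrite(f"pics/{n}0.png",im[...,::-1]); p=camera_params(n); print(n,p)
o=get_obs();print(o)
E
```

```text
scene {'mtx': array([[377.94015851,   0.        , 317.05483953],
       [  0.        , 377.94015851, 201.19810028],
       [  0.        ,   0.        ,   1.        ]]), 'R': array([[ 0.39276312,  0.91962114,  0.00583819],
       [ 0.52535822, -0.21915691, -0.82217333],
       [-0.7548085 ,  0.3259865 , -0.56920728]]), 't': array([-0.20617961, -0.21689089,  1.24921101])}
side {'mtx': array([[399.05580587,   0.        , 315.35752054],
       [  0.        , 399.05580587, 201.05768705],
       [  0.        ,   0.        ,   1.        ]]), 'R': array([[-0.92330151, -0.38401692, -0.00673271],
       [-0.27609596,  0.67580629, -0.6834156 ],
       [ 0.26699316, -0.62913978, -0.72999849]]), 't': array([0.42006072, 0.1497582 , 1.04025682])}
{'clock': 0.1, 'joint_pos': array([ 1.17939557,  0.33275532, -0.06469818,  1.46086743,  0.02157074,
        1.34989475, -0.08850666]), 'joint_velocities': array([-5.66252814e-04, -1.31560837e-03, -1.00768385e-03, -2.09061638e-03,
        3.71312529e-04, -1.52679613e-04,  6.26706584e-05]), 'tau': array([ 2.78291802e-03, -6.26747561e+01,  5.02047711e-02, -3.92432606e+01,
        1.64538121e-02,  6.98555581e-03, -8.30520821e-05]), 'position': array([ 0.22519372, -0.58265748,  0.23062398]), 'ee_rot': array([ 9.83045763e-01,  1.83359347e-01, -1.27166091e-04, -6.02210754e-04]), 'ft_force': array([ 0.43666634,  0.58930499, -0.57019651]), 'torque': array([0.02666256, 0.0409611 , 0.02198609]), 'grasp_force': 0.0, 'grip_width': 1.0014082975233185}
```

View pics/scene0.png

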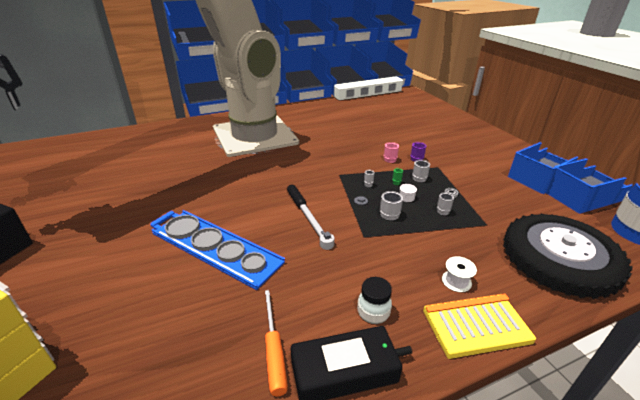

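View pics/side0.png

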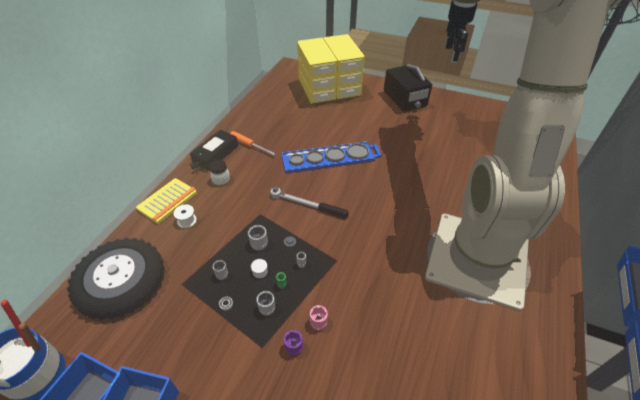

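The scene view shows the tray at (217,245), with the cups running from the largest at (182,226) to the smallest at (254,262). In the side view the sockets are s4 (258,232), s1 (301,256), s2 (220,265) and s3 (266,297). The green one at (281,278) and the white disc at (260,268) are not part of the job.

```bash
cat > h.py <<'E'
import numpy as np, cv2
from workcell import *
def ray(p,uv,z):
    K,R,t=p["mtx"],p["R"],p["t"]; C=-R.T@t
    d=R.T@np.linalg.solve(K,[uv[0],uv[1],1.]); return (C+d*(z-C[2])/d[2])
E
python3 - <<'E'
from h import *
ps,pd=camera_params("scene"),camera_params("side")
S={'s1':((369,173),(301,255),.042),'s2':((445,198),(220,263),.046),'s3':((421,164),(266,296),.049),'s4':((391,199),(258,231),.052),'green':((397,171),(281,275),.042),
'cap':((408,189),(260,265),.03)}
for k,(a,b,z) in S.items(): print(k,ray(ps,a,z).round(3),ray(pd,b,z).round(3))
for a,b in (((182,226),(358,151)),((207,239),(336,154)),((231,250),(315,157)),((254,262),(297,159))): print('cup',ray(ps,a,.02).round(3),ray(pd,b,.02).round(3))
o=get_obs();from scipy.spatial.transform import Rotation as Ro
print(Ro.from_quat(o["ee_rot"]).as_matrix().round(3))
im=camera("wrist");cv2.imwrite("pics/w0.png",im[...,::-1]);p=camera_params("wrist");print(p,-p["R"].T@p["t"])
for n,(x0,y0,x1,y1) in {"scene":(140,140,500,290),"side":(170,130,390,350)}.items():pass
a=cv2.imread("pics/side0.png")[200:330,180:330];cv2.imwrite("pics/sc.png",cv2.resize(a,None,fx=4,fy=4,interpolation=2))
E
```

```text
s1 [0.42  0.19  0.042] [0.414 0.19  0.042]
s2 [0.592 0.291 0.046] [0.588 0.29  0.046]
s3 [0.442 0.333 0.049] [0.44  0.33  0.049]
s4 [0.555 0.169 0.052] [0.546 0.17  0.052]
green [0.439 0.262 0.042] [0.435 0.262 0.042]
cap [0.507 0.251 0.03 ] [0.501 0.249 0.03 ]
cup [ 0.43  -0.279  0.02 ] [ 0.417 -0.274  0.02 ]
cup [ 0.495 -0.237  0.02 ] [ 0.479 -0.233  0.02 ]
cup [ 0.548 -0.198  0.02 ] [ 0.536 -0.193  0.02 ]
cup [ 0.599 -0.165  0.02 ] [ 0.586 -0.162  0.02 ]
[[ 0.933  0.361 -0.   ]
 [ 0.361 -0.933  0.001]
 [-0.    -0.001 -1.   ]]
{'mtx': array([[312.41049295,   0.        , 321.6528676 ],
       [  0.        , 312.41049295, 200.2699453 ],
       [  0.        ,   0.        ,   1.        ]]), 'R': array([[ 0.35966363, -0.93308041, -0.00173818],
       [-0.90053626, -0.34760572,  0.26116032],
       [-0.24428778, -0.09236458, -0.96529388]]), 't': array([-0.62403422, -0.03331251,  0.37887541])} [ 0.28699793 -0.55885906  0.37334133]
```

View pics/sc.png

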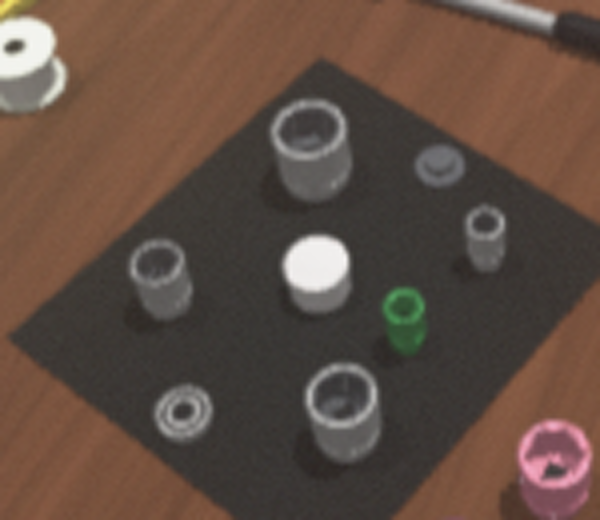

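View pics/w0.png

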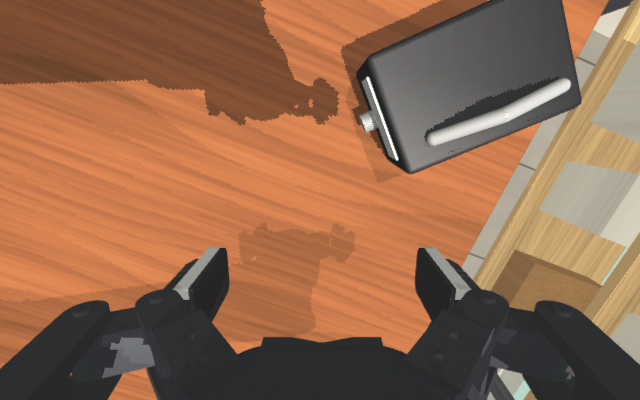

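The crop puts the rim centres at s4 (257,232), s1 (301,255.5), s2 (220,266) and s3 (265.5,298). The wrist view shows only bench, and the fingers cover the image below row 250. I'll hold one tool yaw of about 34° throughout, so the fingers close across the tray row. First I'll look at the tray from above.

{"op": "carry_out", "data": {
  "commands": [
    [[0, 0, 0, 0, 0, -0.72], [0, 0, 0, 0, 0, -0.72], [0, 0, 0, 0, 0, -0.71], [0.86, -0.33, -0.05, 0, 0, 0], [0.86, -0.33, -0.05, 0, 0, 0], [0.86, -0.33, -0.05, 0, 0, 0], [0.86, -0.33, -0.05, 0, 0, 0], [0.86, -0.33, -0.05, 0, 0, 0], [0.86, -0.33, -0.05, 0, 0, 0], [0.86, -0.33, -0.05, 0, 0, 0], [0.86, -0.33, -0.05, 0, 0, 0], [0.86, -0.33, -0.05, 0, 0, 0], [0.86, -0.33, -0.05, 0, 0, 0], [0.86, -0.33, -0.05, 0, 0, 0], [0, 0, 0, 0, 0, 0], [0, 0, 0, 0, 0, 0], [0, 0, 0, 0, 0, 0]]
  ],
  "hand": -1,
  "force": 40
}}

```text
clock: 1.57
position: [0.4572, -0.2514, 0.253]
ee_rot: [0.956, 0.293, -0.0, 0.0]
ft_force: [0.3, 0.3, 0.4]
grip_width: 0.999
grasp_force: 0.0
```

```bash
python3 - <<'E'
from h import *
from scipy.spatial.transform import Rotation as Ro
o=get_obs();p=camera_params("wrist");im=camera("wrist");cv2.imwrite("pics/w1.png",im[...,::-1])
print(o["clock"],o["position"],o["joint_pos"],Ro.from_quat(o["ee_rot"]).as_matrix().round(3),np.abs(o["joint_velocities"]).max())
hsv=cv2.cvtColor(im,cv2.COLOR_RGB2HSV)
b=cv2.inRange(hsv,(100,120,60),(125,255,255))
cs,h=cv2.findContours(b,cv2.RETR_CCOMP,cv2.CHAIN_APPROX_NONE)
for c,hh in zip(cs,h[0]):
    if len(c)>40:
        (x,y),(w,l),a=cv2.fitEllipse(c); print(hh[3],len(c),(x,y),(w,l),ray(p,(x,y),.02).round(4))
E
```

```text
1.5667 [ 0.45721263 -0.25140834  0.25304673] [ 0.7743268   0.11693115 -0.38757427  1.68184512  0.04564876  1.35214308
 -0.59782221] [[ 0.829  0.559 -0.001]
 [ 0.559 -0.829 -0.   ]
 [-0.001 -0.    -1.   ]] 0.02064090713903449
-1 470 (361.9377746582031, 94.62739562988281) (2.858877420425415, 238.54043579101562) [ 0.5569 -0.2392  0.02  ]
-1 1357 (319.91473388671875, 111.9857406616211) (64.60798645019531, 289.2837829589844) [ 0.5142 -0.2101  0.02  ]
28 55 (335.0141296386719, 252.50767517089844) (5.434632778167725, 29.391639709472656) [ 0.3788 -0.3248  0.02  ]
28 76 (325.0, 242.0) (11.157575607299805, 37.798301696777344) [ 0.3837 -0.3057  0.02  ]
28 66 (292.94964599609375, 208.0858612060547) (2.3320207595825195, 49.177940368652344) [ 0.399  -0.2467  0.02  ]
28 74 (292.0, 174.5) (2.087137222290039, 72.66304779052734) [ 0.4344 -0.2228  0.02  ]
28 60 (291.0, 127.0) (2.1036272048950195, 53.97925567626953) [ 0.4813 -0.1914  0.02  ]
```

View pics/w1.png

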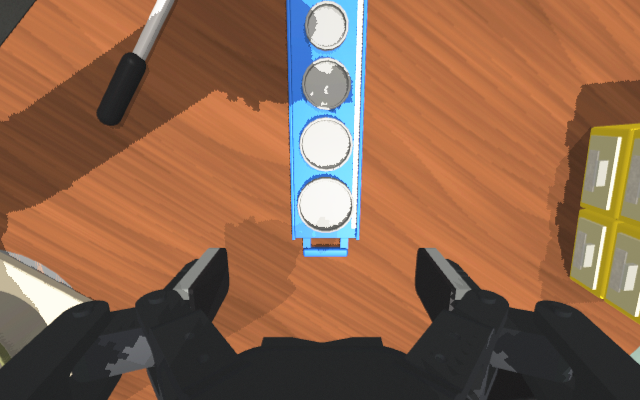

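The wrist view shows the cups at about (326,25), (327,83), (326,143) and (325,204), lined up with the tool's x axis. I'll fit their rims, then move over to the mat.

```bash
python3 - <<'E'
from h import *
im=cv2.imread("pics/w1.png");p=camera_params("wrist")
m=cv2.inRange(cv2.cvtColor(im,cv2.COLOR_BGR2HSV),(0,0,0),(180,70,255))
m[:,:294]=0;m[:,354:]=0;m[238:]=0
m=cv2.morphologyEx(m,cv2.MORPH_OPEN,np.ones((5,5)))
cs,_=cv2.findContours(m,cv2.RETR_EXTERNAL,cv2.CHAIN_APPROX_NONE)
P=[]
for c in cs:
    if len(c)<60: continue
    q=cv2.convexHull(c)
    w=np.array([ray(p,x,.02)[:2] for x in q[:,0]],np.float32)
    (x,y),r=cv2.minEnclosingCircle(w); e=cv2.fitEllipse(w*1000); print(len(c),(round(x,4),round(y,4)),round(r,4),np.round(e[0],1),np.round(e[1],1)); P.append(np.array(e[0]))
print([np.linalg.norm(a-b) for a,b in zip(P,P[1:])])
E
```

```text
163 (0.4249, -0.2805) 0.0374 [ 424.7 -279.5] [71.9 73.3]
149 (0.487, -0.2372) 0.0319 [ 487.  -237.2] [62.8 63.4]
139 (0.5433, -0.1994) 0.0278 [ 543.4 -199.4] [54.7 54.8]
130 (0.5928, -0.167) 0.0242 [ 592.6 -166.6] [46.6 48.2]
[np.float64(75.25902892302021), np.float64(67.91657241395399), np.float64(59.18382645328288)]
```

{"op": "carry_out", "data": {
  "commands": [
    [[0.76, -0.6, 0, 0, 0, 0], [0.76, -0.6, 0, 0, 0, 0], [0.76, -0.6, 0, 0, 0, 0], [0.76, -0.6, 0, 0, 0, 0], [0.4, -0.9, 0, 0, 0, 0], [0.4, -0.9, 0, 0, 0, 0], [0.3, -0.9, 0, 0, 0, 0], [0.2, -0.9, 0, 0, 0, 0], [0, -0.9, 0, 0, 0, 0], [0, -0.9, 0, 0, 0, 0], [0, -0.9, 0, 0, 0, 0], [0, -0.9, 0, 0, 0, 0], [0, 0, 0, 0, 0, 0], [0, 0, 0, 0, 0, 0]]
  ]
}}

```text
clock: 2.78
position: [0.3864, 0.1646, 0.2536]
ee_rot: [0.956, 0.293, 0.0, 0.001]
ft_force: [-0.0, -1.2, 0.7]
grip_width: 0.998
grasp_force: 0.0
```

```bash
python3 - <<'E'
from h import *
o=get_obs();p=camera_params("wrist");im=camera("wrist");cv2.imwrite("pics/w2.png",im[...,::-1]);np.savez("w2.npz",**p)
E
```

```text
(no output)
```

View pics/w2.png

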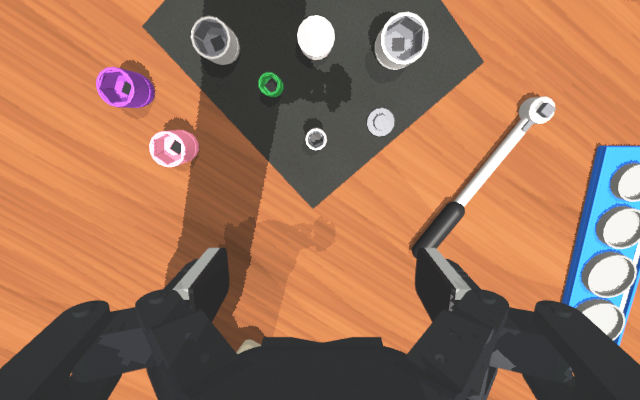

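This view shows the s1 rim at (316,138), s3 at (211,39) and s4 at (404,38). The green socket is at (270,85) and the white disc at (316,37); s2 is out of view.

```bash
cat >> h.py <<'E'
def rim(im,p,uv,d,z,thr=150):
    """rim outline: bright grey pixels near uv, hull -> world circle at height z"""
    r=int(0.62*d*330/0.3); x0,y0=max(0,int(uv[0])-r),max(0,int(uv[1])-r)
    s=im[y0:int(uv[1])+r,x0:int(uv[0])+r].astype(int)
    m=((s.min(2)>thr)).astype(np.uint8)
    cs,_=cv2.findContours(m,cv2.RETR_EXTERNAL,cv2.CHAIN_APPROX_NONE)
    c=max(cs,key=lambda c:cv2.contourArea(cv2.convexHull(c)))
    w=np.array([ray(p,q+[x0,y0],z)[:2] for q in cv2.convexHull(c)[:,0]],np.float32)*1000
    (e,ax,_)=cv2.fitEllipse(w); return np.round(e,1),np.round(ax,1)
YX,YY=np.array([.829,.559]),np.array([.559,-.829])
def go(frm,to):
    d=np.array(to[:2])-frm[:2]; return np.round(np.array([d@YX,d@YY,frm[2]-to[2]])/.04,2)
E
python3 - <<'E'
from h import *
p=dict(np.load("w2.npz"));im=cv2.imread("pics/w2.png")[...,::-1]
for n,uv,d,z in(("s1",(316,138.5),.024,.042),("s3",(211,39),.04,.049),("s4",(404,38),.048,.052)):
    print(n,ray(p,uv,z).round(4),[rim(im,p,uv,d,z,t) for t in(130,160,190)])
pd=camera_params("side");ps=camera_params("scene")
print(go(get_obs()["position"],(.416,.19,.12)))
E
```

```text
s1 [0.4176 0.1933 0.042 ] [(array([417. , 193.2]), array([24. , 24.3])), (array([416.9, 193.2]), array([23.8, 24.1])), (array([416.9, 193.3]), array([23.3, 24. ]))]
s3 [0.4408 0.3363 0.049 ] [(array([441.6, 333. ]), array([40. , 50.7])), (array([441.5, 337.5]), array([38.7, 39.5])), (array([441.5, 337.7]), array([38.1, 38.7]))]
s4 [0.5498 0.1755 0.052 ] [(array([546.1, 176.1]), array([48.3, 57. ])), (array([546.2, 175.6]), array([47.5, 56.6])), (array([549.6, 175.2]), array([47.4, 47.7]))]
[ 0.97 -0.15  3.34]
```

{"op": "carry_out", "data": {
  "commands": [
    [[0.5, -0.08, 0.5, 0, 0, 0], [0.53, -0.08, 0.8, 0, 0, 0], [0, 0, 0.95, 0, 0, 0], [0, 0, 0.95, 0, 0, 0], [0, 0, 0.95, 0, 0, 0], [0, 0, 0.95, 0, 0, 0], [0, 0, 0.6, 0, 0, 0], [0, 0, 0.31, 0, 0, 0], [0, 0, 0, 0, 0, 0], [0, 0, 0, 0, 0, 0]]
  ]
}}

```text
clock: 3.67
position: [0.4179, 0.1923, 0.0132]
ee_rot: [0.956, 0.292, -0.0, -0.0]
ft_force: [0.5, 0.4, 1.0]
grip_width: 1.004
grasp_force: 0.0
```

{"op": "carry_out", "data": {
  "commands": [
    [[0, 0, 0, 0, 0, 0], [0, 0, 0, 0, 0, 0], [0, 0, 0, 0, 0, 0], [0, 0, 0, 0, 0, 0], [0, 0, 0, 0, 0, 0], [0, 0, 0, 0, 0, 0], [0, 0, 0, 0, 0, 0], [0, 0, 0, 0, 0, 0], [0, 0, 0, 0, 0, 0], [0, 0, 0, 0, 0, 0]]
  ],
  "hand": 1,
  "force": 40
}}

```text
clock: 4.5
position: [0.4177, 0.1929, 0.0136]
ee_rot: [0.956, 0.293, 0.0, 0.0]
ft_force: [-1.2, -1.2, 7.8]
grip_width: 0.269
grasp_force: 38.8
```

{"op": "carry_out", "data": {
  "commands": [
    [[0, 0, -0.4, 0, 0, 0], [0, 0, -0.8, 0, 0, 0], [0, 0.2, -0.9, 0, 0, 0], [-0.1, 0.7, -0.65, 0, 0, 0], [-0.13, 0.9, 0, 0, 0, 0], [-0.13, 0.9, 0, 0, 0, 0], [-0.13, 0.9, 0, 0, 0, 0], [-0.13, 0.9, 0, 0, 0, 0], [-0.13, 0.9, 0, 0, 0, 0], [-0.13, 0.9, 0, 0, 0, 0], [-0.13, 0.9, 0, 0, 0, 0], [-0.13, 0.9, 0, 0, 0, 0], [-0.13, 0.9, 0, 0, 0, 0], [-0.13, 0.7, 0.5, 0, 0, 0], [0, 0.2, 0.4, 0, 0, 0], [0, 0, 0, 0, 0, 0], [0, 0, 0, 0, 0, 0]]
  ]
}}

```text
clock: 5.92
position: [0.5916, -0.1661, 0.0861]
ee_rot: [0.956, 0.292, -0.001, -0.001]
ft_force: [-0.2, -0.0, -0.7]
grip_width: 0.268
grasp_force: 39.4
```

```bash
python3 - <<'E'
from h import *
o=get_obs();print(go(o["position"],(.5927,-.1667,.0245)))
im=camera("wrist");cv2.imwrite("pics/w3.png",im[...,::-1])
E
```

```text
[0.01 0.03 1.54]
```

View pics/w3.png

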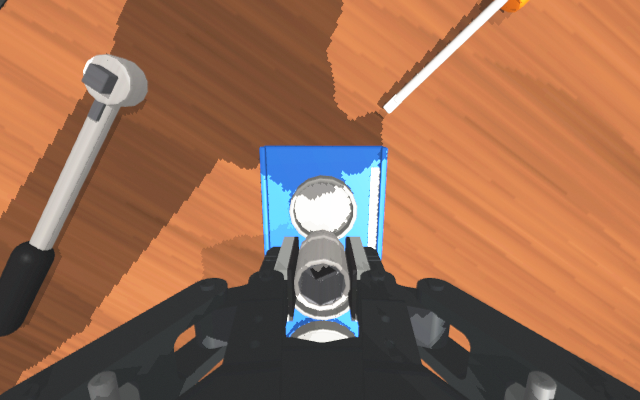

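The socket hangs straight between the pads at (323,285), over the first cup. I'll lower it and release.

{"op": "carry_out", "data": {
  "commands": [
    [[0, 0.02, 0.5, 0, 0, 0], [0, 0, 0.6, 0, 0, 0], [0, 0, 0.25, 0, 0, 0], [0, 0, 0.15, 0, 0, 0], [0, 0, 0.04, 0, 0, 0], [0, 0, 0, 0, 0, 0], [0, 0, 0, 0, 0, 0]]
  ]
}}

```text
clock: 6.55
position: [0.5937, -0.1672, 0.0267]
ee_rot: [0.956, 0.293, 0.001, 0.0]
ft_force: [0.2, 0.0, 0.1]
grip_width: 0.268
grasp_force: 39.4
```

{"op": "carry_out", "data": {
  "commands": [
    [[0, 0, 0, 0, 0, 0], [0, 0, 0, 0, 0, 0], [0, 0, 0, 0, 0, 0], [0, 0, 0, 0, 0, 0], [0, 0, 0, 0, 0, 0], [0, 0, -0.3, 0, 0, 0], [0, 0, -0.8, 0, 0, 0], [0, 0, -0.9, 0, 0, 0], [0, 0, -0.9, 0, 0, 0], [0, 0, -0.9, 0, 0, 0], [0, 0, -0.7, 0, 0, 0], [0, 0, 0, 0, 0, 0]]
  ],
  "hand": -1
}}

```text
clock: 7.55
position: [0.5956, -0.1673, 0.2132]
ee_rot: [0.956, 0.293, 0.004, 0.003]
ft_force: [0.1, 0.8, 1.2]
grip_width: 1.0
grasp_force: 0.0
```

```bash
python3 - <<'E'
from h import *
im=camera("scene")[200:300,140:300];cv2.imwrite("pics/s1.png",cv2.resize(im[...,::-1],None,fx=4,fy=4,interpolation=2))
print(go(get_obs()["position"],(.535,.254,.2)))
E
```

```text
[ 4.65 -9.56  0.25]
```

View pics/s1.png

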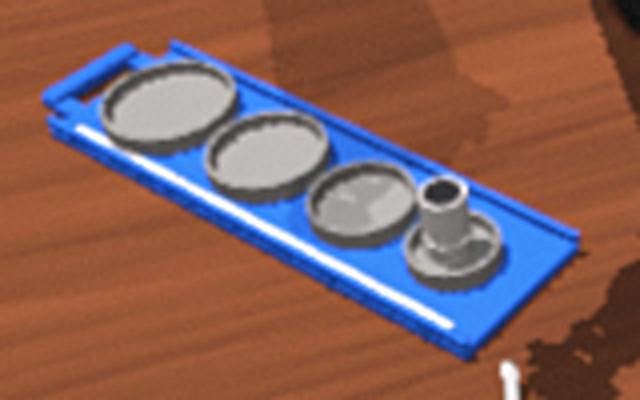

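Socket 1 stands upright in cup 1. Next I'll look at s2.

{"op": "carry_out", "data": {
  "commands": [
    [[0.39, -0.8, 0.02, 0, 0, 0], [0.39, -0.8, 0.02, 0, 0, 0], [0.39, -0.8, 0.02, 0, 0, 0], [0.39, -0.8, 0.02, 0, 0, 0], [0.39, -0.8, 0.02, 0, 0, 0], [0.39, -0.8, 0.02, 0, 0, 0], [0.39, -0.8, 0.02, 0, 0, 0], [0.39, -0.8, 0.02, 0, 0, 0], [0.39, -0.8, 0.02, 0, 0, 0], [0.39, -0.8, 0.02, 0, 0, 0], [0.39, -0.8, 0.02, 0, 0, 0], [0.39, -0.8, 0.02, 0, 0, 0], [0, 0, 0, 0, 0, 0], [0, 0, 0, 0, 0, 0]]
  ]
}}

```text
clock: 8.77
position: [0.5314, 0.2582, 0.1951]
ee_rot: [0.956, 0.295, -0.001, -0.0]
ft_force: [1.0, -0.1, 0.4]
grip_width: 0.998
grasp_force: 0.0
```

```bash
python3 - <<'E'
from h import *
o=get_obs();p=camera_params("wrist");im=camera("wrist");cv2.imwrite("pics/w4.png",im[...,::-1])
q=p["R"]@np.array([.590,.294,.046])+p["t"];uv=(p["mtx"]@q/q[2])[:2];print(uv)
for t in(130,160,190):
    e=rim(im,p,uv,.032,.046,t); print(e,go(o["position"],(*(e[0]/1000),.013)))
E
```

```text
[325.98785675 113.01511208]
(array([589.3, 298.9]), array([31.1, 31.8])) [ 1.77 -0.03  4.55]
(array([589.4, 299. ]), array([31. , 31.3])) [ 1.77 -0.03  4.55]
(array([589.3, 299. ]), array([30.6, 31. ])) [ 1.77 -0.04  4.55]
```

View pics/w4.png

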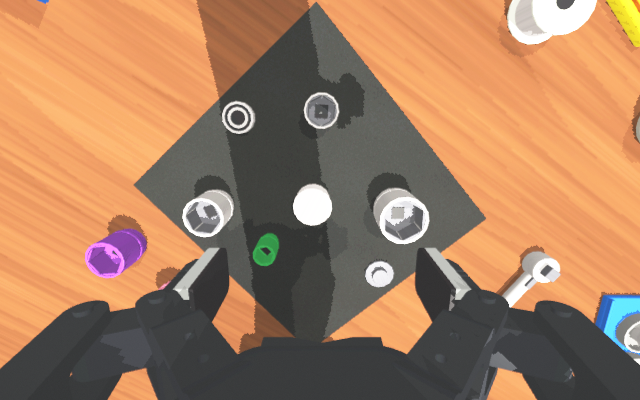

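s2's rim is at (321,110), which gives (0.589, 0.299). I'll go for the grasp.

{"op": "carry_out", "data": {
  "commands": [
    [[0.5, -0.01, 0.4, 0, 0, 0], [0.8, -0.02, 0.6, 0, 0, 0], [0.46, 0, 0.8, 0, 0, 0], [0, 0, 0.95, 0, 0, 0], [0, 0, 0.95, 0, 0, 0], [0, 0, 0.55, 0, 0, 0], [0, 0, 0.3, 0, 0, 0], [0, 0, 0, 0, 0, 0], [0, 0, 0, 0, 0, 0]]
  ]
}}

```text
clock: 9.57
position: [0.5915, 0.2953, 0.0144]
ee_rot: [0.956, 0.292, 0.0, 0.0]
ft_force: [-0.5, -0.7, 1.1]
grip_width: 0.998
grasp_force: 0.0
```

{"op": "carry_out", "data": {
  "commands": [
    [[0, 0, 0, 0, 0, 0], [0, 0, 0, 0, 0, 0], [0, 0, 0, 0, 0, 0], [0, 0, 0, 0, 0, 0], [0, 0, 0, 0, 0, 0], [0, 0, 0, 0, 0, 0], [0, 0, 0, 0, 0, 0], [0, 0, 0, 0, 0, 0], [0, 0, 0, 0, 0, 0]]
  ],
  "hand": 1,
  "force": 40
}}

```text
clock: 10.32
position: [0.5912, 0.2964, 0.0148]
ee_rot: [0.956, 0.293, 0.001, 0.0]
ft_force: [-1.1, -0.9, 5.2]
grip_width: 0.364
grasp_force: 39.2
```

```bash
python3 - <<'E'
from h import *
o=get_obs();print(go(o["position"],(.5433,-.1994,.085)),o["grasp_force"])
E
```

```text
[-7.92  9.61 -1.75] 39.200372099876404
```

{"op": "carry_out", "data": {
  "commands": [
    [[0, 0, -0.4, 0, 0, 0], [0, 0, -0.8, 0, 0, 0], [-0.2, 0.2, -0.9, 0, 0, 0], [-0.42, 0.51, -0.6, 0, 0, 0], [-0.6, 0.73, 0, 0, 0, 0], [-0.6, 0.73, 0, 0, 0, 0], [-0.6, 0.73, 0, 0, 0, 0], [-0.6, 0.73, 0, 0, 0, 0], [-0.6, 0.73, 0, 0, 0, 0], [-0.6, 0.73, 0, 0, 0, 0], [-0.6, 0.73, 0, 0, 0, 0], [-0.6, 0.73, 0, 0, 0, 0], [-0.6, 0.73, 0, 0, 0, 0], [-0.6, 0.73, 0, 0, 0, 0], [-0.6, 0.73, 0, 0, 0, 0], [-0.5, 0.6, 0.4, 0, 0, 0], [-0.2, 0.27, 0.4, 0, 0, 0], [0, 0, 0, 0, 0, 0], [0, 0, 0, 0, 0, 0]]
  ]
}}

```text
clock: 11.9
position: [0.5428, -0.2, 0.0898]
ee_rot: [0.956, 0.292, -0.0, -0.0]
ft_force: [1.4, 0.8, -0.7]
grip_width: 0.363
grasp_force: 39.9
```

```bash
python3 - <<'E'
from h import *
o=get_obs();print(go(o["position"],(.5433,-.1994,.0255)),o["grasp_force"])
im=camera("wrist");cv2.imwrite("pics/w5.png",im[...,::-1])
E
```

```text
[ 0.02 -0.01  1.61] 39.88100051879883
```

View pics/w5.png

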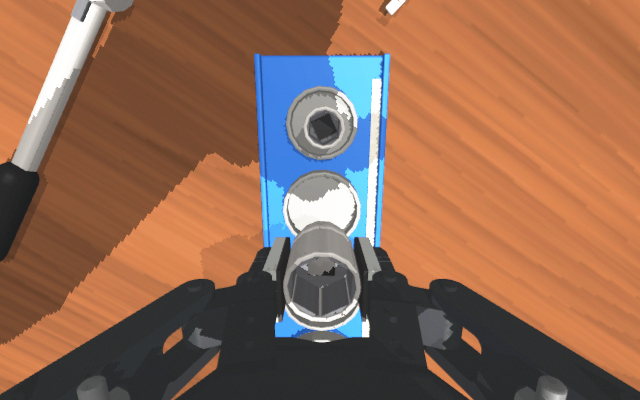

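Socket 2 is held straight at (322,285), and s1 sits in its cup at (323,123). I'll lower and release.

{"op": "carry_out", "data": {
  "commands": [
    [[0.02, 0, 0.5, 0, 0, 0], [0, 0, 0.6, 0, 0, 0], [0, 0, 0.3, 0, 0, 0], [0, 0, 0.15, 0, 0, 0], [0, 0, 0.06, 0, 0, 0], [0, 0, 0, 0, 0, 0], [0, 0, 0, 0, 0, 0]]
  ]
}}

```text
clock: 12.53
position: [0.5448, -0.1992, 0.0265]
ee_rot: [0.956, 0.293, 0.001, 0.0]
ft_force: [0.0, 0.7, -1.6]
grip_width: 0.362
grasp_force: 39.9
```

{"op": "carry_out", "data": {
  "commands": [
    [[0, 0, 0, 0, 0, 0], [0, 0, 0, 0, 0, 0], [0, 0, 0, 0, 0, 0], [0, 0, 0, 0, 0, 0], [0, 0, 0, 0, 0, 0], [0, 0, -0.3, 0, 0, 0], [0, 0, -0.8, 0, 0, 0], [0, 0, -0.9, 0, 0, 0], [0, 0, -0.9, 0, 0, 0], [0, 0, -0.6, 0, 0, 0], [0, 0, 0, 0, 0, 0]]
  ],
  "hand": -1
}}

```text
clock: 13.45
position: [0.5468, -0.1997, 0.1721]
ee_rot: [0.956, 0.293, 0.003, 0.003]
ft_force: [1.1, 0.1, 0.6]
grip_width: 1.0
grasp_force: 0.0
```

```bash
python3 - <<'E'
from h import *
o=get_obs();print(go(o["position"],(.4415,.3376,.18)),o["grasp_force"])
E
```

```text
[  5.33 -12.61  -0.2 ] 0.0
```

{"op": "carry_out", "data": {
  "commands": [
    [[0.355, -0.84, 0, 0, 0, 0], [0.355, -0.84, 0, 0, 0, 0], [0.355, -0.84, 0, 0, 0, 0], [0.355, -0.84, 0, 0, 0, 0], [0.355, -0.84, 0, 0, 0, 0], [0.355, -0.84, 0, 0, 0, 0], [0.355, -0.84, 0, 0, 0, 0], [0.355, -0.84, 0, 0, 0, 0], [0.355, -0.84, 0, 0, 0, 0], [0.355, -0.84, 0, 0, 0, 0], [0.355, -0.84, 0, 0, 0, 0], [0.355, -0.84, 0, 0, 0, 0], [0.355, -0.84, 0, 0, 0, 0], [0.355, -0.84, 0, 0, 0, 0], [0.355, -0.84, 0, 0, 0, 0], [0, 0, 0, 0, 0, 0], [0, 0, 0, 0, 0, 0]]
  ]
}}

```text
clock: 14.87
position: [0.4368, 0.3401, 0.1656]
ee_rot: [0.955, 0.295, -0.0, -0.001]
ft_force: [0.9, -0.8, -0.3]
grip_width: 1.0
grasp_force: 0.0
```

```bash
python3 - <<'E'
from h import *
o=get_obs();print(o["joint_pos"].round(2),go(o["position"],(.4415,.3376,.0135)))
im=camera("scene")[190:300,140:300];cv2.imwrite("pics/s2.png",cv2.resize(im[...,::-1],None,fx=4,fy=4,interpolation=2))
E
```

```text
[ 0.04  0.37 -0.94  1.7   0.31  1.23 -1.95] [0.06 0.12 3.8 ]
```

View pics/s2.png

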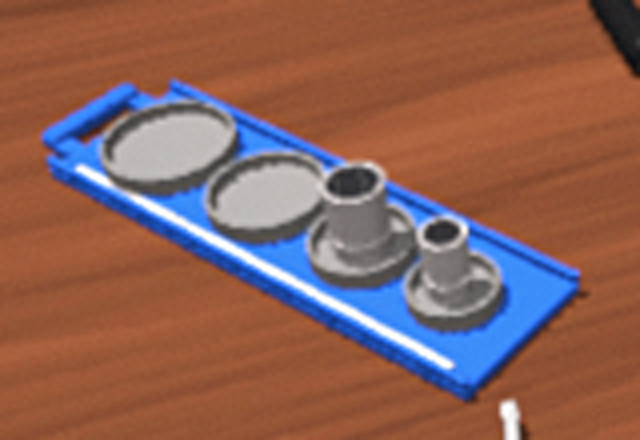

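Sockets 1 and 2 stand upright in their cups. I'll grasp s3.

{"op": "carry_out", "data": {
  "commands": [
    [[0.06, 0.1, 0.5, 0, 0, 0], [0, 0, 0.8, 0, 0, 0], [0, 0, 0.9, 0, 0, 0], [0, 0, 0.8, 0, 0, 0], [0, 0, 0.5, 0, 0, 0], [0, 0, 0.27, 0, 0, 0], [0, 0, 0, 0, 0, 0], [0, 0, 0, 0, 0, 0]]
  ]
}}

```text
clock: 15.58
position: [0.4434, 0.3351, 0.0152]
ee_rot: [0.956, 0.292, 0.0, 0.0]
ft_force: [0.2, 0.2, 0.4]
grip_width: 1.003
grasp_force: 0.0
```

{"op": "carry_out", "data": {
  "commands": [
    [[0, 0, 0, 0, 0, 0], [0, 0, 0, 0, 0, 0], [0, 0, 0, 0, 0, 0], [0, 0, 0, 0, 0, 0], [0, 0, 0, 0, 0, 0], [0, 0, 0, 0, 0, 0], [0, 0, 0, 0, 0, 0], [0, 0, 0, 0, 0, 0]]
  ],
  "hand": 1,
  "force": 50
}}

```text
clock: 16.25
position: [0.4432, 0.336, 0.0156]
ee_rot: [0.956, 0.293, 0.001, 0.0]
ft_force: [-1.7, -2.4, 7.7]
grip_width: 0.457
grasp_force: 49.5
```

```bash
python3 - <<'E'
from h import *
o=get_obs();print(go(o["position"],(.487,-.237,.085)),o["grasp_force"])
E
```

```text
[-7.1  12.49 -1.73] 49.47537839412689
```

{"op": "carry_out", "data": {
  "commands": [
    [[0, 0, -0.4, 0, 0, 0], [0, 0, -0.8, 0, 0, 0], [-0.1, 0.2, -0.9, 0, 0, 0], [-0.35, 0.6, -0.6, 0, 0, 0], [-0.5, 0.88, 0, 0, 0, 0], [-0.5, 0.88, 0, 0, 0, 0], [-0.5, 0.88, 0, 0, 0, 0], [-0.5, 0.88, 0, 0, 0, 0], [-0.5, 0.88, 0, 0, 0, 0], [-0.5, 0.88, 0, 0, 0, 0], [-0.5, 0.88, 0, 0, 0, 0], [-0.5, 0.88, 0, 0, 0, 0], [-0.5, 0.88, 0, 0, 0, 0], [-0.5, 0.88, 0, 0, 0, 0], [-0.5, 0.88, 0, 0, 0, 0], [-0.5, 0.88, 0, 0, 0, 0], [-0.4, 0.75, 0.4, 0, 0, 0], [-0.25, 0.38, 0.4, 0, 0, 0], [0, 0, 0, 0, 0, 0], [0, 0, 0, 0, 0, 0]]
  ]
}}

```text
clock: 17.92
position: [0.486, -0.2379, 0.0896]
ee_rot: [0.957, 0.292, -0.001, -0.001]
ft_force: [0.2, 0.8, -1.8]
grip_width: 0.458
grasp_force: 50.8
```

```bash
python3 - <<'E'
from h import *
o=get_obs();print(go(o["position"],(.487,-.237,.0265)),o["grasp_force"],o["ft_force"])
E
```

```text
[ 0.03 -0.01  1.58] 50.83282470703125 [ 0.18883973  0.76094694 -1.81381878]
```

{"op": "carry_out", "data": {
  "commands": [
    [[0, 0, 0.5, 0, 0, 0], [0, 0, 0.6, 0, 0, 0], [0, 0, 0.3, 0, 0, 0], [0, 0, 0.13, 0, 0, 0], [0, 0, 0.06, 0, 0, 0], [0, 0, 0, 0, 0, 0], [0, 0, 0, 0, 0, 0]]
  ]
}}

```text
clock: 18.5
position: [0.4877, -0.2374, 0.028]
ee_rot: [0.956, 0.293, 0.001, 0.001]
ft_force: [-0.3, -0.1, -2.1]
grip_width: 0.45
grasp_force: 50.9
```

{"op": "carry_out", "data": {
  "commands": [
    [[0, 0, 0, 0, 0, 0], [0, 0, 0, 0, 0, 0], [0, 0, 0, 0, 0, 0], [0, 0, 0, 0, 0, 0], [0, 0, 0, 0, 0, 0], [0, 0, -0.3, 0, 0, 0], [0, 0, -0.8, 0, 0, 0], [0, 0, -0.9, 0, 0, 0], [0, 0, -0.9, 0, 0, 0], [0, 0, -0.6, 0, 0, 0], [0, 0, 0, 0, 0, 0]]
  ],
  "hand": -1
}}

```text
clock: 19.42
position: [0.4897, -0.2381, 0.1734]
ee_rot: [0.956, 0.293, 0.003, 0.003]
ft_force: [0.7, -0.3, -0.7]
grip_width: 1.004
grasp_force: 0.0
```

```bash
python3 - <<'E'
from h import *
o=get_obs();print(go(o["position"],(.5497,.1753,.17)),o["grasp_force"])
E
```

```text
[ 7.02 -7.73  0.09] 0.0
```

{"op": "carry_out", "data": {
  "commands": [
    [[0.58, -0.64, 0, 0, 0, 0], [0.58, -0.64, 0, 0, 0, 0], [0.58, -0.64, 0, 0, 0, 0], [0.58, -0.64, 0, 0, 0, 0], [0.58, -0.64, 0, 0, 0, 0], [0.58, -0.64, 0, 0, 0, 0], [0.58, -0.64, 0, 0, 0, 0], [0.58, -0.64, 0, 0, 0, 0], [0.58, -0.64, 0, 0, 0, 0], [0.58, -0.64, 0, 0, 0, 0], [0.58, -0.64, 0, 0, 0, 0], [0.58, -0.64, 0, 0, 0, 0], [0, 0, 0, 0, 0, 0], [0, 0, 0, 0, 0, 0], [0, 0, 0, 0, 0, 0], [0, 0, 0, 0, 0, 0]]
  ]
}}

```text
clock: 20.75
position: [0.5459, 0.1716, 0.1669]
ee_rot: [0.956, 0.292, -0.0, 0.0]
ft_force: [0.2, -0.5, -0.1]
grip_width: 0.997
grasp_force: 0.0
```

```bash
python3 - <<'E'
from h import *
o=get_obs();print(go(o["position"],(.5497,.1753,.0145)))
E
```

```text
[ 0.13 -0.02  3.81]
```

{"op": "carry_out", "data": {
  "commands": [
    [[0.13, -0.02, 0.5, 0, 0, 0], [0, 0, 0.8, 0, 0, 0], [0, 0, 0.9, 0, 0, 0], [0, 0, 0.8, 0, 0, 0], [0, 0, 0.5, 0, 0, 0], [0, 0, 0.3, 0, 0, 0], [0, 0, 0, 0, 0, 0], [0, 0, 0, 0, 0, 0]]
  ]
}}

```text
clock: 21.42
position: [0.55, 0.176, 0.0155]
ee_rot: [0.956, 0.292, 0.0, 0.0]
ft_force: [-0.4, 0.6, 0.4]
grip_width: 1.001
grasp_force: 0.0
```

{"op": "carry_out", "data": {
  "commands": [
    [[0, 0, 0, 0, 0, 0], [0, 0, 0, 0, 0, 0], [0, 0, 0, 0, 0, 0], [0, 0, 0, 0, 0, 0], [0, 0, 0, 0, 0, 0], [0, 0, 0, 0, 0, 0], [0, 0, 0, 0, 0, 0], [0, 0, 0, 0, 0, 0]]
  ],
  "hand": 1,
  "force": 60
}}

```text
clock: 22.08
position: [0.5506, 0.1766, 0.0165]
ee_rot: [0.956, 0.293, 0.001, 0.0]
ft_force: [-1.3, -2.1, 8.2]
grip_width: 0.543
grasp_force: 60.6
```

```bash
python3 - <<'E'
from h import *
o=get_obs();print(go(o["position"],(.4247,-.280,.09)),o["grasp_force"])
E
```

```text
[-8.99  7.7  -1.84] 60.57652473449707
```

{"op": "carry_out", "data": {
  "commands": [
    [[0, 0, -0.4, 0, 0, 0], [0, 0, -0.8, 0, 0, 0], [-0.1, 0.1, -0.9, 0, 0, 0], [-0.4, 0.35, -0.6, 0, 0, 0], [-0.78, 0.67, 0, 0, 0, 0], [-0.78, 0.67, 0, 0, 0, 0], [-0.78, 0.67, 0, 0, 0, 0], [-0.78, 0.67, 0, 0, 0, 0], [-0.78, 0.67, 0, 0, 0, 0], [-0.78, 0.67, 0, 0, 0, 0], [-0.78, 0.67, 0, 0, 0, 0], [-0.78, 0.67, 0, 0, 0, 0], [-0.78, 0.67, 0, 0, 0, 0], [-0.78, 0.67, 0, 0, 0, 0], [-0.5, 0.4, 0.3, 0, 0, 0], [-0.19, 0.15, 0.4, 0, 0, 0], [0, 0, 0, 0, 0, 0], [0, 0, 0, 0, 0, 0], [0, 0, 0, 0, 0, 0]]
  ]
}}

```text
clock: 23.67
position: [0.4248, -0.2787, 0.0956]
ee_rot: [0.956, 0.293, 0.0, 0.0]
ft_force: [1.2, 0.7, -3.2]
grip_width: 0.545
grasp_force: 62.6
```

```bash
python3 - <<'E'
from h import *
o=get_obs();print(go(o["position"],(.4247,-.280,.028)),o["grasp_force"])
im=camera("wrist");cv2.imwrite("pics/w6.png",im[...,::-1])
E
```

```text
[-0.02  0.03  1.69] 62.559088468551636
```

View pics/w6.png

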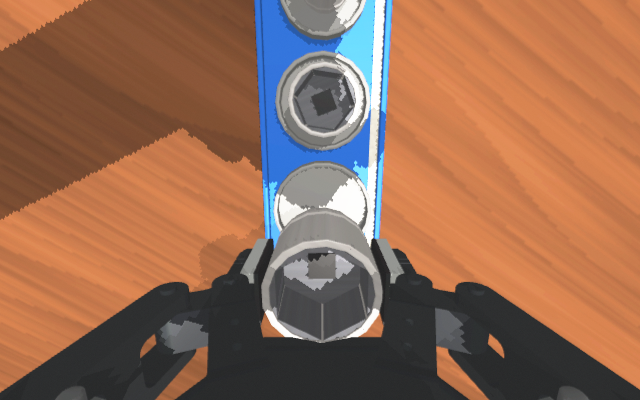

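s3 sits in its cup at (322,100), and s4 is held straight at (322,290) over cup 4. I'll lower and release.

{"op": "carry_out", "data": {
  "commands": [
    [[0, 0.03, 0.5, 0, 0, 0], [0, 0, 0.7, 0, 0, 0], [0, 0, 0.3, 0, 0, 0], [0, 0, 0.13, 0, 0, 0], [0, 0, 0.06, 0, 0, 0], [0, 0, 0, 0, 0, 0], [0, 0, 0, 0, 0, 0]]
  ]
}}

```text
clock: 24.3
position: [0.4255, -0.2812, 0.0285]
ee_rot: [0.956, 0.293, 0.001, 0.001]
ft_force: [-0.1, 0.1, -3.3]
grip_width: 0.546
grasp_force: 62.6
```

{"op": "carry_out", "data": {
  "commands": [
    [[0, 0, 0, 0, 0, 0], [0, 0, 0, 0, 0, 0], [0, 0, 0, 0, 0, 0], [0, 0, 0, 0, 0, 0], [0, 0, 0, 0, 0, 0], [0, 0, -0.3, 0, 0, 0], [0, 0, -0.8, 0, 0, 0], [0, 0, -0.9, 0, 0, 0], [0, 0, -0.9, 0, 0, 0], [0, 0, -0.9, 0, 0, 0], [0, 0, -0.9, 0, 0, 0], [-0.5, 0, -0.5, 0, 0, 0], [-0.5, 0, 0, 0, 0, 0], [0, 0, 0, 0, 0, 0], [0, 0, 0, 0, 0, 0]]
  ],
  "hand": -1
}}

```text
clock: 25.55
position: [0.3908, -0.3038, 0.2362]
ee_rot: [0.957, 0.292, 0.0, 0.001]
ft_force: [0.9, 0.7, 0.2]
grip_width: 1.001
grasp_force: 0.0
```

```bash
python3 - <<'E'
from h import *
a=camera("scene")[190:300,140:300];b=camera("side")[120:190,260:400]
f=lambda i:cv2.resize(i[...,::-1],(640,300),interpolation=2)
cv2.imwrite("pics/end.png",np.vstack([f(a),f(b)]))
E
```

```text
(no output)
```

View pics/end.png

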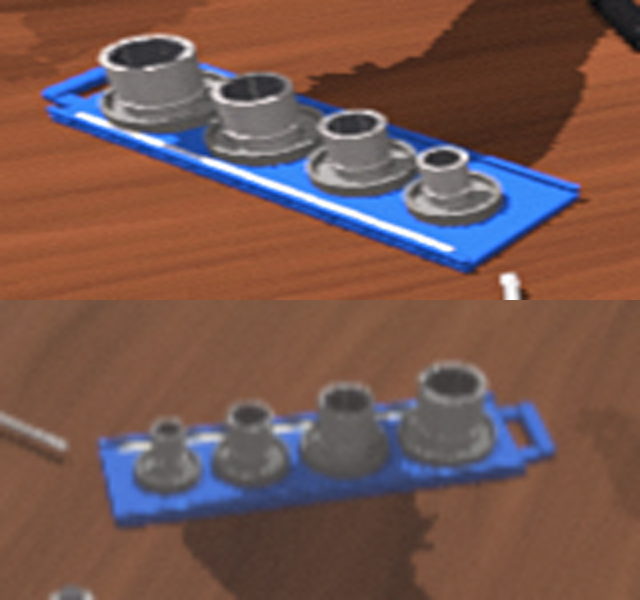

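All four stand in their cups. s4 looks a little off-centre, so I'll check the rim positions and heights with the wrist camera.

```bash
python3 - <<'E'
from h import *
p=camera_params("wrist");im=camera("wrist");cv2.imwrite("pics/w7.png",im[...,::-1])
for n,c,d,z in(("s4",(.4247,-.280),.048,.062),("s3",(.487,-.237),.04,.059),("s2",(.5433,-.1994),.032,.056),("s1",(.5927,-.1667),.024,.052)):
    q=p["R"]@np.array([*c,z])+p["t"];uv=(p["mtx"]@q/q[2])[:2];print(n,c,uv.round())
cv2.imwrite("pics/w7c.png",cv2.resize(im[0:260,240:420,::-1],None,fx=2.3,fy=2.3,interpolation=2))
E
```

```text
s4 (0.4247, -0.28) [322. 143.]
s3 (0.487, -0.237) [321.  62.]
s2 (0.5433, -0.1994) [321. -19.]
s1 (0.5927, -0.1667) [322. -96.]
```

View pics/w7c.png

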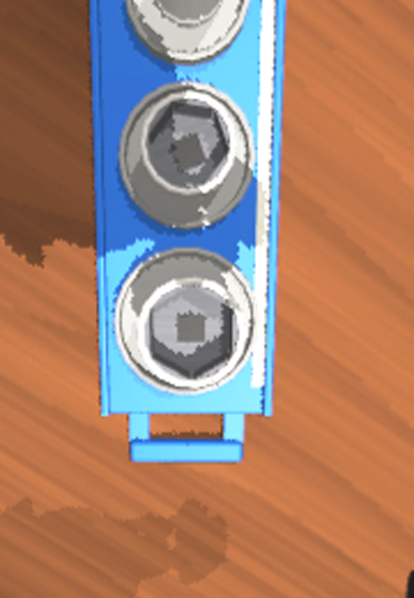

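The s4 rim is at (323,143) and the s3 rim at (322,63). Both match centred, flat seating to about a pixel.

```bash
python3 -c "
from workcell import *
print(hand_in())"
```

```text
the job is handed in; nothing more can be done
None
```

All four sockets are in their size-matched cups, standing upright with mouths up, and the job was handed in at about 26 s on the robot clock; the judge's result was not shown.

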